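# Line up the tube blocks and hold the heater lid open

## Task

Get the block heater ready for loading: first nudge the three aluminium tube blocks into a straight, even row on the black board, each lengthwise in its own printed outline with its end against the ledge, and let go of them. Then raise the heater's spring lid by its tongue and hold it open at 45 degrees; it falls shut if released, so finish while still holding it there. Leave the blocks in their row and the other things on the bench where they are.

Things in the scene. Friction and masses are not known exactly. Their poses are not given: they have to be found in the camera images.
- board: Black rubber-faced loading board fixed on the bench, 170 x 300 (own y) x 6 mm; an aluminium ledge, 12 mm high above it, runs along its far (+x) edge. Three white block outlines in a row along the ledge, 100 mm apart, open towards it. Origin: on the bench under the middle slot; board from x = -125 to +45 mm, ledge face at x = +31 mm; z up. It stands left or right of the heater.
- block0: One of three identical bare aluminium tube blocks, 60 mm long (own x) x 40 mm wide (own y) x 40 mm high, about 0.2 kg, six dark wells in the top. Origin: centre of the underside, z up. Loose, starts on the board on the near side of the ledge, roughly before one outline.
- block1: Second tube block, the same as block0. Any block may go to any outline.
- block2: Third tube block, the same as block0.
- heater: White box-shaped block heater, 240 (own x) x 200 (own y) x 84 mm high without lid, with a control panel on its front, which faces -x. Fixed to the bench. Origin: centre of the underside, z up. A clear lid in a grey frame covers its top.
- lid (a joint): Angle of the heater's lid in rad: 0 shut (level), 0.785 = 45 degrees, stop at 1.6. A spring and its weight (about 0.4 kg) shut it from any angle; 2 to 4 N at the tongue carry it. The hinge runs along the heater's y at the back; the front edge rises up and backwards (heater +x).
- lid_grip (a point): Middle of the lid's tongue: a grey bar 12 mm wide (heater's y), 14 mm tall, sticking 68 mm out forwards from the middle of the lid's front edge. Shut, it is 100 mm above the bench, 35 mm before the heater's front, only air below and beside it; 215 mm in front of the hinge line, 4 mm above it. The tongue ends 30 mm further forward, the lid frame begins 38 mm behind. Axes turn with the lid.
- lid_hinge (a point): Middle of the lid's hinge line, 96 mm above the bench and 60 mm behind the heater's centre. Axes turn with the lid; y is the hinge axis.
- slot0 (a point): Where a block's underside centre belongs in the left-hand (+y) outline, on the board's top (6 mm above the bench). Axes as the board's: x towards the ledge, y along it. The ledge face is 31 mm from this point; a block here lies with its 60 mm length along x, its end against the ledge.
- slot1 (a point): Where a block's underside centre belongs in the middle outline, on the board's top (6 mm above the bench). Axes as the board's: x towards the ledge, y along it. The ledge face is 31 mm from this point; a block here lies with its 60 mm length along x, its end against the ledge.
- slot2 (a point): Where a block's underside centre belongs in the right-hand (-y) outline, on the board's top (6 mm above the bench). Axes as the board's: x towards the ledge, y along it. The ledge face is 31 mm from this point; a block here lies with its 60 mm length along x, its end against the ledge.
- beaker: Small empty glass beaker, 52 mm across, 55 mm high; loose bystander, to be left alone. Origin: centre of the underside.
- vial: Amber vial, 22 mm across, 45 mm high, between board and heater; loose bystander, to be left alone. Origin: centre of the underside.
- reagent: Clear reagent bottle, 72 mm across, 150 mm high; loose bystander, to be left alone. Origin: centre of the underside.
- tipbox: Blue box, 85 x 120 x 60 mm high; loose bystander, to be left alone. Origin: centre of the underside.
- jar: White jar, 64 mm across, 85 mm high; loose bystander, to be left alone. Origin: centre of the underside.
- slidebox: Black slide box, 85 x 100 x 25 mm high; loose bystander, to be left alone. Origin: centre of the underside.
- marker: Marker pen lying down, 145 mm long, 14 mm thick; loose bystander, to be left alone. Origin: under the middle.

How it is judged:
By the outcome, as a careful person would: the job done as asked, in the order asked, and still so for the second after the job is handed in, while the arm keeps its last pose, push and grip.
It also fails if it takes over 69 s, if anything falls off the work surface, if the arm or the gripper's body presses on something with over 40 N, if the wrist force passes 120 N, or if a joint passes its speed limit or range.

## Robot

A 6-joint arm with a two-finger parallel gripper is mounted at the origin on the work surface. World frame = base frame: x ahead of the robot, y to its left, z up, the work surface at z = 0. Lengths are in m, angles in rad, forces in N, time in s.
With the tool pointing down it reaches from about 0.275 to 0.975 m from the base axis. Payload 8.4 kg.
Tool frame: the origin (TCP) lies where the fingers leave the gripper's body, on its centre line; the fingertips stand 88 mm ahead of it and the grasp point (between the pads) lies 69 mm ahead of it; z points along the fingers, y is the direction in which the jaws open and shut (so a half turn about z gives the same grasp; the last joint's range is limited). The gripper opens to 92 mm and grips with 3 to 60 N. Pads are 20 mm wide; open, the fingers measure 128 mm over their backs; the gripper's body (75 mm by 189 mm) begins 69 mm behind the grasp point.
Start: joints at [-1.137, 0.353, 1.633, -0, 1.155, -0.002], TCP at [0.264, -0.567, 0.303] pointing down, gripper open.
Joint ranges: [-2.63, 2.63], [-0.92, 2.1], [0.06, 2.66], [-1.3, 4.44], [0, 2.69], [-3.02, 3.02]. Speed limits (rad/s): [2.22, 2.22, 2.79, 3.14, 3.14, 3.14].

## Interface

Orientations are given as a unit quaternion [x, y, z, w].
In Python, from station import manip gives the robot as it stands. Calls block until the motion is done:
- manip.move_to(position, orientation): joint-space move of the TCP to a pose.
- manip.move_l(position, frame=None, vel=0.15, max_force=None): straight line of the TCP; frame=None keeps the orientation; vel is the mean speed in m/s. With max_force (N) it stops when the force on the tool has changed by that much, and returns True; else False.
- manip.move_joints(angles): joint-space move.
- manip.gripper_to(opening): finger opening in m; the grip force is fixed at half the most; returns when the fingers have stopped.
- manip.pause(seconds).
- manip.ik(position, orientation): joint angles nearest the present ones, or None.
- manip.sense(): the state.
- manip.get_image(name): name is "scene" or "top"; returns (picture, depth): 480x640x3 uint8, red, green, blue; 480x640 float32, m along the optical axis (not along the pixel's ray), 0 where there is no reading.
- manip.get_calibration(name): a dict with "K" (3x3 intrinsics, pixels), "dist_coeffs" ([k1, k2, p1, p2, k3] as OpenCV has them; the pictures are not rectified), "R" (3x3) and "t" (3): a world point X has camera coordinates R X + t. Camera axes: x right, y down, z forward; pixel columns grow to the right and rows downward; lengths in m; the calibration is good to about 2 mm. A picture is of the moment at which its call begins. get_calibration takes no time and is no camera call.
A pose or a line that the arm cannot do raises manip.IKError and nothing moves.
- manip.hand_in(): hands the job in, once; it reports no verdict.
The state is a dict: "clock": time; "q": joint angles; "joint_velocities": joint speeds; "tau": joint torques, N m; "tool_pos": TCP position; "eef_rot": TCP orientation; "contact_force": force on the tool from outside, world axes, zero at the start; "wrist_torque": the same for the moment, N m; "finger_gap": finger opening in m.
Only numpy, scipy, OpenCV 4.12 (cv2) and the standard library are available. Lean on these libraries where they do the work, as an engineer would, in place of code of your own. Each camera call takes 0.05 s, during which the arm holds its last target.

## Working session

There is one attempt and no reset: what is moved stays moved. The work goes in short steps, each a Python script; the robot and the scene stay as the last script left them, time stands still between calls to the robot, and variables do not carry over. Pictures are saved under pics/ and viewed, and the job is handed in when it is done.

```bash
ls; mkdir -p pics
python3 - <<'E'
from station import manip
import cv2
s=manip.sense();print(s['clock'],s['tool_pos'],s['eef_rot'],s['finger_gap'])
for n in("scene","top"):
    p,d=manip.get_image(n);cv2.imwrite(f"pics/{n}0.png",p[:,:,::-1])
    import numpy as np
    np.save(f"{n}0.npy",d);c=manip.get_calibration(n);print(n,c)
E
```

```text
pics
0.0 [ 0.26366454 -0.56627774  0.30199084] [ 9.76354532e-01  2.16174480e-01 -1.59253098e-04 -6.29688849e-04] 0.09189179665800942
scene {'K': array([[509.00769485,   0.        , 316.16537137],
       [  0.        , 509.00769485, 243.36324337],
       [  0.        ,   0.        ,   1.        ]]), 'dist_coeffs': array([-0.00948062,  0.        ,  0.        ,  0.        ,  0.        ]), 'R': array([[ 0.51657147,  0.85617165,  0.0111367 ],
       [ 0.69819986, -0.41365886, -0.58429727],
       [-0.49565196,  0.30960694, -0.81146329]]), 't': array([-0.30156886, -0.34590575,  1.63999694])}
top {'K': array([[471.26816189,   0.        , 317.57464619],
       [  0.        , 471.26816189, 238.27111077],
       [  0.        ,   0.        ,   1.        ]]), 'dist_coeffs': array([-0.06354188,  0.        ,  0.        ,  0.        ,  0.        ]), 'R': array([[ 0.0116492 , -0.99979264,  0.01670225],
       [-0.98996239, -0.01388428, -0.14064741],
       [ 0.14085014, -0.01489617, -0.98991886]]), 't': array([-0.01155869,  0.58436708,  1.18867085])}
```

View pics/scene0.png

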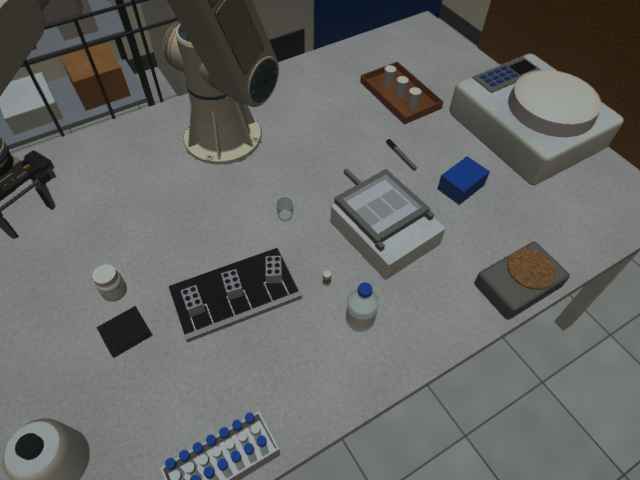

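View pics/top0.png

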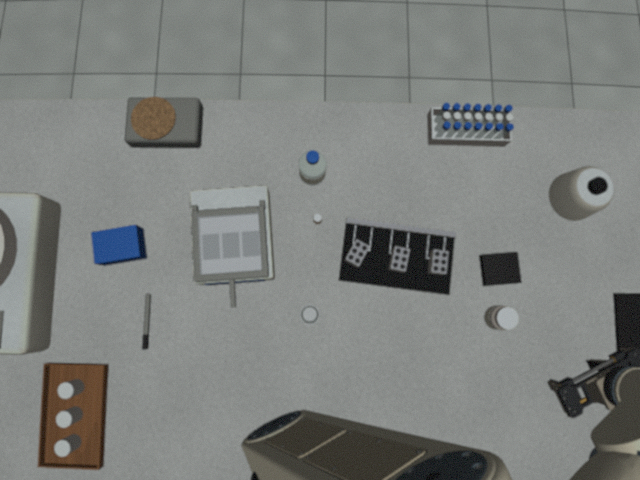

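The scene and top views show the board right of the heater: top pixels (340..455, 220..293), with three blocks at about (357,251), (400,258) and (439,260). The heater is at about (232,235) and its tongue at (233,293). I'll zoom in and measure.

```bash
cat > h.py <<'E'
import numpy as np,cv2
from station import manip
def ray(n,uv,z):
    c=manip.get_calibration(n);uv=np.float64(uv).reshape(-1,1,2)
    u=cv2.undistortPoints(uv,c['K'],c['dist_coeffs']).reshape(-1,2)
    R,t=c['R'],c['t'];d=np.c_[u,np.ones(len(u))]@R;o=-R.T@t
    return o+d*((z-o[2])/d[:,2])[:,None]
def proj(n,X):
    c=manip.get_calibration(n)
    return cv2.projectPoints(np.float64(X).reshape(-1,1,3),cv2.Rodrigues(c['R'])[0],c['t'],c['K'],c['dist_coeffs'])[0].reshape(-1,2)
def grab(n,name,box=None,s=1):
    p,d=manip.get_image(n);b=p[:,:,::-1].copy();cv2.imwrite(f"pics/{name}_raw.png",b)
    if box:
        x0,y0,x1,y1=box;cv2.imwrite(f"pics/{name}.png",cv2.resize(b[y0:y1,x0:x1],None,fx=s,fy=s,interpolation=cv2.INTER_CUBIC))
    return b,d
E
python3 - <<'E'
import cv2
a=cv2.imread("pics/top0.png")[210:300,330:465];cv2.imwrite("pics/topz.png",cv2.resize(a,None,fx=5.9,fy=5.9,interpolation=cv2.INTER_CUBIC))
a=cv2.imread("pics/scene0.png")[240:345,160:310];cv2.imwrite("pics/scenez.png",cv2.resize(a,None,fx=5.3,fy=5.3,interpolation=cv2.INTER_CUBIC))
a=cv2.imread("pics/top0.png")[180:310,180:285];cv2.imwrite("pics/heatz.png",cv2.resize(a,None,fx=4.5,fy=4.5,interpolation=cv2.INTER_CUBIC))
E
```

```text
(no output)
```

View pics/topz.png

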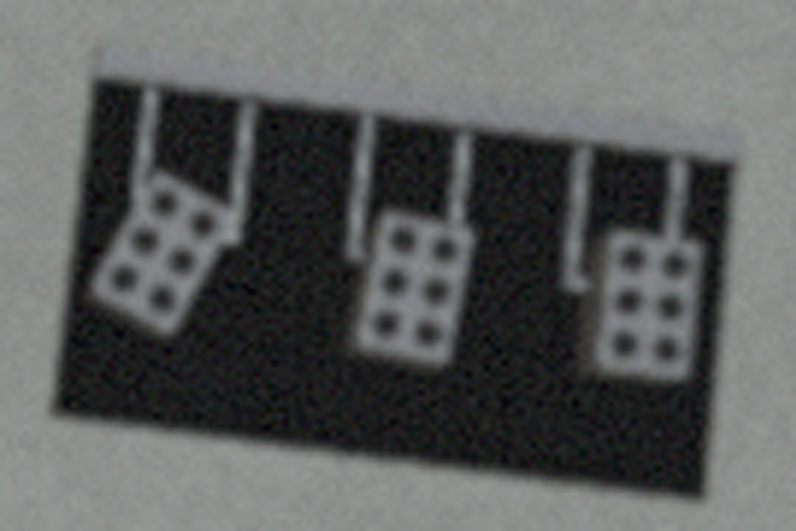

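View pics/scenez.png

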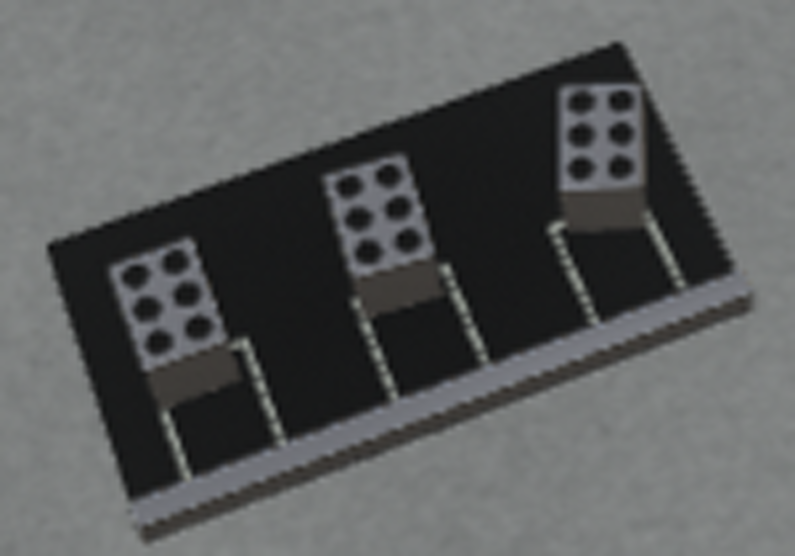

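View pics/heatz.png

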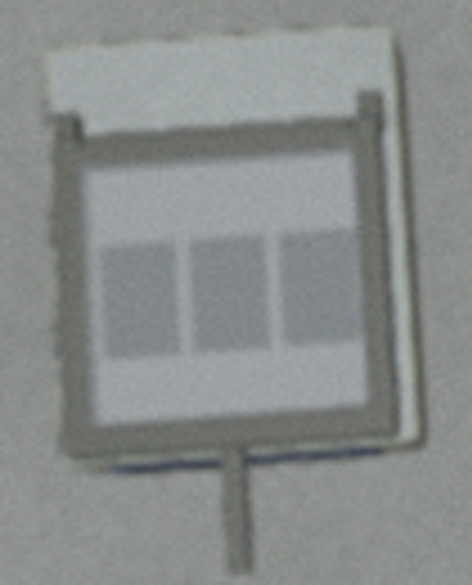

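Run:
```python
from h import *
for n in("top","scene"):
    c=manip.get_calibration(n);print(n,"cam",-c['R'].T@c['t'])
    im=cv2.imread(f"pics/{n}0.png");g=cv2.cvtColor(im,cv2.COLOR_BGR2GRAY)
    big=cv2.resize(g,None,fx=4,fy=4,interpolation=cv2.INTER_CUBIC)
    box={"top":(330,210,465,300),"scene":(160,240,310,345)}[n]
    roi=np.zeros_like(big);roi[box[1]*4:box[3]*4,box[0]*4:box[2]*4]=1
    d=((big<75)&(roi>0)).astype(np.uint8)
    d=cv2.morphologyEx(d,cv2.MORPH_OPEN,np.ones((5,5)))
    cs=max(cv2.findContours(d,cv2.RETR_EXTERNAL,cv2.CHAIN_APPROX_NONE)[0],key=cv2.contourArea)
    hull=cv2.convexHull(cs);q=cv2.approxPolyDP(hull,12,True)[:,0]
    uv=(q+.5)/4-.5;print("board",uv.round(1).tolist());print(ray(n,uv,.006).round(4).tolist())
    m=np.zeros_like(big);cv2.fillPoly(m,[hull],1);m=cv2.erode(m,np.ones((9,9)))
    b=((big>(90))&(m>0)).astype(np.uint8)
    # close wells, remove lines
    b=cv2.morphologyEx(b,cv2.MORPH_CLOSE,cv2.getStructuringElement(2,(17,17)))
    b=cv2.morphologyEx(b,cv2.MORPH_OPEN,cv2.getStructuringElement(2,(31,31)))
    cv2.imwrite(f"pics/m_{n}.png",cv2.resize(b[box[1]*4:box[3]*4,box[0]*4:box[2]*4]*255,None,fx=1.2,fy=1.2))
    for k in cv2.findContours(b,cv2.RETR_EXTERNAL,cv2.CHAIN_APPROX_NONE)[0]:
        if cv2.contourArea(k)<800: continue
        P=ray(n,(k[:,0]+.5)/4-.5,.046)
        r=cv2.minAreaRect((P[:,:2]*1000).astype(np.float32));print("blk",[np.round(v,1) for v in r])
```

```text
top cam [0.41121162 0.01426386 1.25907046]
board [[345.6, 223.9], [453.6, 237.6], [448.6, 293.1], [339.6, 279.6]]
[[0.6298, -0.0799, 0.006], [0.5965, -0.3739, 0.006], [0.4465, -0.3562, 0.006], [0.4794, -0.0645, 0.006]]
blk [array([ 528.7, -321.5]), array([42.6, 64.1]), np.float64(83.7)]
blk [array([ 535.2, -218.2]), array([42.3, 63.4]), np.float64(78.4)]
blk [array([ 548.8, -106.7]), array([48.5, 61.6]), np.float64(62.0)]
scene cam [ 1.21016092 -0.39264671  1.13204402]
board [[277.6, 248.9], [297.1, 291.1], [183.9, 333.6], [169.1, 285.4]]
[[0.485, -0.0621, 0.006], [0.6262, -0.0824, 0.006], [0.5894, -0.3761, 0.006], [0.4438, -0.3562, 0.006]]
```

View pics/m_top.png

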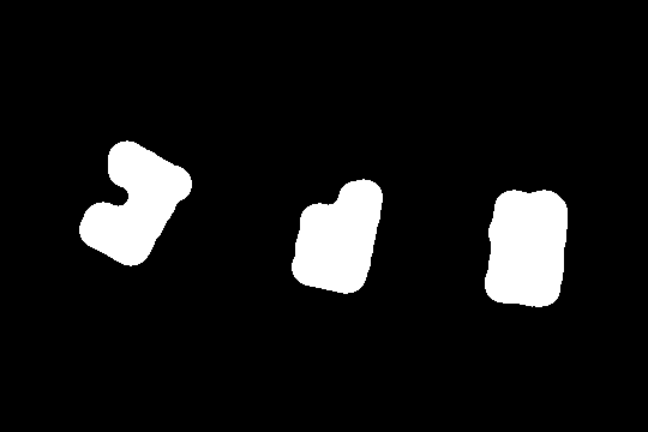

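View pics/m_scene.png

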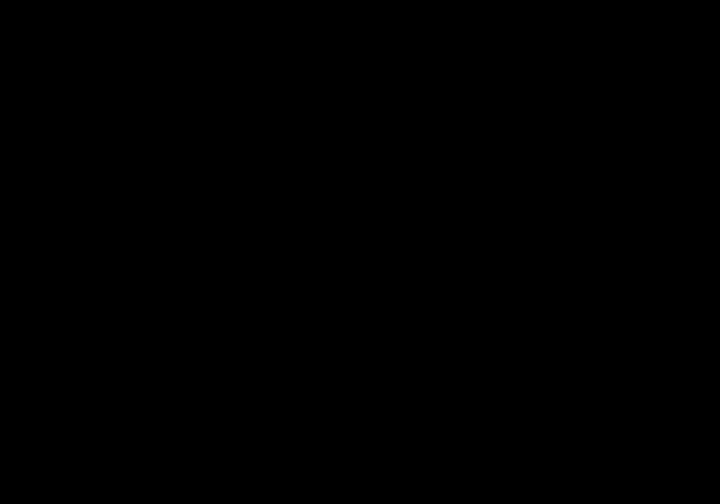

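```bash
cat > meas.py <<'E'
from h import *
def board(n,f):
    im=cv2.imread(f);g=cv2.cvtColor(im,cv2.COLOR_BGR2GRAY)
    big=cv2.resize(g,None,fx=4,fy=4,interpolation=cv2.INTER_CUBIC)
    box={"top":(330,210,465,300),"scene":(160,240,310,345)}[n]
    roi=np.zeros_like(big);roi[box[1]*4:box[3]*4,box[0]*4:box[2]*4]=1
    hi=np.median(big[box[1]*4:box[1]*4+24,box[0]*4:box[2]*4]);th=(hi+28)/2
    d=((big<th)&(roi>0)).astype(np.uint8)
    d=cv2.morphologyEx(d,cv2.MORPH_OPEN,np.ones((5,5)))
    cs=max(cv2.findContours(d,cv2.RETR_EXTERNAL,cv2.CHAIN_APPROX_NONE)[0],key=cv2.contourArea)
    q=cv2.approxPolyDP(cv2.convexHull(cs),12,True)[:,0].astype(float)
    uv=cs[:,0].astype(float);L=[]
    out={}
    for i in range(len(q)):
        a,b=q[i],q[(i+1)%len(q)];l=np.linalg.norm(b-a)
        if l<100: continue
        e=(b-a)/l;s=(uv-a)@e;dd=abs((uv-a)@[-e[1],e[0]])
        k=(dd<5)&(s>.06*l)&(s<.94*l)
        W=ray(n,(uv[k]+.5)/4-.5,.006)
        vx,vy,x,y=cv2.fitLine(W[:,:2].astype(np.float32),cv2.DIST_HUBER,0,1e-4,1e-4).ravel()
        far=False
        if abs(vy)>.8 and n=="scene" and x>.55:
            W=ray(n,(uv[k]+.5)/4-.5,.018);vx,vy,x,y=cv2.fitLine(W[:,:2].astype(np.float32),cv2.DIST_HUBER,0,1e-4,1e-4).ravel()
        ang=np.degrees(np.arctan2(-vx*np.sign(vy),abs(vy))) if abs(vy)>.8 else np.degrees(np.arctan2(vy*np.sign(vx),abs(vx)))
        print(n,"edge yaw %.2f through %.4f %.4f th %d n %d"%(ang,x,y,th,k.sum()))
        out[i]=(ang,x,y,abs(vy)>.8)
    return out
def frame(out,yaw):
    e=np.array([np.cos(np.radians(yaw)),np.sin(np.radians(yaw))]);f=np.array([-e[1],e[0]])
    xs=sorted([np.dot(e,(o[1],o[2])) for o in out.values() if o[3]]);ys=sorted([np.dot(f,(o[1],o[2])) for o in out.values() if not o[3]])
    print("x extents",xs,"diff",np.diff(xs),"ys",ys,np.diff(ys))
    ox=(xs[0]+.125+xs[1]-.031)/2;oy=np.mean(ys);return e*ox+f*oy
if __name__=="__main__":
    for n in("top","scene"):
        o=board(n,f"pics/{n}0.png")
        for y in(-6.5,-7,): print(y,frame(o,y))
    T=[[(165,205),(204,222),(145,240),(182,261),(123,278),(162,299)],[(404,240),(446,249),(393,283),(436,291),(385,323),(428,333)],[(633,258),(676,264),(629,302),(672,307),(625,344),(668,349)]]
    S=[[(581,102),(622,101),(582,134),(622,134),(582,168),(621,168)],[(349,187),(389,176),(358,218),(399,208),(368,252),(408,240)],[(136,277),(176,263),(147,308),(187,294),(158,343),(199,326)]]
    for i in range(3):
        for n,A,s,o in(("top",T,5.9,(330,210)),("scene",S,5.3,(160,240))):
            P=ray(n,(np.array(A[i])+.5)/s-.5+o,.046)[:,:2]
            c=P.mean(0);a=(P[[4,5]]-P[[0,1]]).mean(0)*(1 if n=="scene" else -1);
            b=(P[[0,2,4]]-P[[1,3,5]]).mean(0)*(-1 if n=="scene" else 1)
            print(n,i,c.round(4),"yaw long %.1f wid %.1f"%(np.degrees(np.arctan2(a[1],a[0])),np.degrees(np.arctan2(-b[0],b[1]))),np.hypot(*a),np.hypot(*b))
    # heater tongue top view zoom 4.5 origin 180,180
    z=lambda p,Z:ray("top",(np.array([p])+.5)/4.5-.5+(180,180),Z)[0]
    for p,Z in(((232,455),.107),((241,573),.107),((48,55),.084),((393,30),.084),((422,448),.084),((64,460),.084)): print(p,z(p,Z).round(4))
E
python3 meas.py
python3 - <<'E'
import cv2
a=cv2.imread("pics/scene0.png")[160:285,320:455];cv2.imwrite("pics/heats.png",cv2.resize(a,None,fx=4.5,fy=4.5,interpolation=cv2.INTER_CUBIC))
E
```

```text
top edge yaw -6.87 through 0.6122 -0.2527 th 84 n 254
top edge yaw -6.86 through 0.5210 -0.3653 th 84 n 199
top edge yaw -6.88 through 0.4615 -0.2096 th 84 n 384
top edge yaw -6.85 through 0.5483 -0.0698 th 84 n 199
x extents [np.float64(0.48221997896238294), np.float64(0.6368471441872932)] diff [0.15462717] ys [np.float64(-0.3039670888458568), np.float64(-0.007235385218823453)] [0.2967317]
-6.5 [ 0.58502012 -0.22326256]
x extents [np.float64(0.4835630119498166), np.float64(0.6384090647144827)] diff [0.15484605] ys [np.float64(-0.29907702525724655), np.float64(-0.0024118409420321564)] [0.29666518]
-7 [ 0.58508308 -0.22371567]
scene edge yaw -6.76 through 0.5523 -0.0706 th 78 n 152
scene edge yaw -6.82 through 0.6169 -0.2133 th 78 n 405
scene edge yaw -6.73 through 0.5179 -0.3676 th 78 n 169
scene edge yaw -6.95 through 0.4552 -0.2625 th 78 n 232
x extents [np.float64(0.48195335687880253), np.float64(0.6370968573373124)] diff [0.1551435] ys [np.float64(-0.3066439401856919), np.float64(-0.007585116366353842)] [0.29905882]
-6.5 [ 0.58484041 -0.22476516]
x extents [np.float64(0.483761252
[... 214 characters left out ...]
 wid -26.6 0.03820764542747219 0.01890459401316966
scene 0 [ 0.5489 -0.1077] yaw long -28.3 wid -30.1 0.03827011548222123 0.019214864016815825
top 1 [ 0.5347 -0.2187] yaw long -13.1 wid -11.2 0.03803015859179795 0.019236082879411052
scene 1 [ 0.5345 -0.2191] yaw long -11.9 wid -12.5 0.03760158632713807 0.019388350735220685
top 2 [ 0.5282 -0.3233] yaw long -6.7 wid -6.4 0.03820536997401769 0.019302470601026085
scene 2 [ 0.5281 -0.3232] yaw long -7.0 wid -6.3 0.0371644909597322 0.01916064476288414
(232, 455) [0.4677 0.2063 0.107 ]
(241, 573) [0.4044 0.1993 0.107 ]
(48, 55) [0.6937 0.3234 0.084 ]
(393, 30) [0.7109 0.1277 0.084 ]
(422, 448) [0.4742 0.1053 0.084 ]
(64, 460) [0.4646 0.3031 0.084 ]
```

View pics/heats.png

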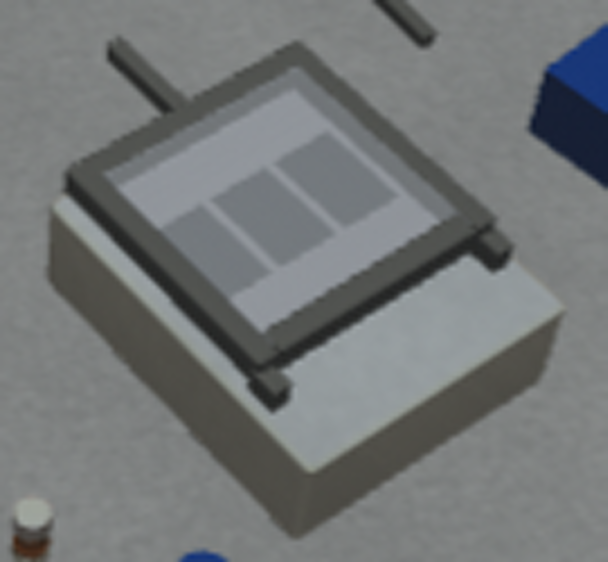

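Both views agree within about 1.5 mm. Board yaw is about -6.9° with its origin at (0.585, -0.224). I'll start with the -y block, gripping it lightly and sliding it against the ledge.

```bash
cat > act.py <<'E'
from h import *
from scipy.spatial.transform import Rotation as Ro
YB=np.radians(-6.87);E=np.array([np.cos(YB),np.sin(YB)]);F=np.array([-E[1],E[0]]);O=np.array([.585,-.2242])
def down(psi): 
    c,s=np.cos(psi),np.sin(psi);return Ro.from_matrix(np.array([[c,s,0],[s,-c,0],[0,0,-1]])).as_quat()
def P(xy,z): return [xy[0],xy[1],z]
def st(m):
    s=manip.sense();print(m,"t %.2f"%s['clock'],s['tool_pos'].round(4) if hasattr(s['tool_pos'],'round') else s['tool_pos'],"F",np.round(s['contact_force'],1),"gap %.4f"%s['finger_gap'],flush=True)
def block(c,yaw,slot):
    Z=.099
    q0=down(np.radians(yaw));q1=down(YB)
    S=O+F*slot
    manip.move_to(P(c,.16),q0);st("above")
    manip.move_l(P(c,Z),vel=.15);st("low")
    manip.gripper_to(.03);st("grip")
    manip.move_l(P(S-E*.012,Z),q1,vel=.08);st("pre")
    r=manip.move_l(P(S+E*.008,Z),vel=.04,max_force=8);st("push %s"%r)
    d=np.array(manip.sense()['tool_pos'][:2])-O;print("board xy of tool",d@E,d@F)
    manip.gripper_to(.065);st("open")
    manip.move_l(P(manip.sense()['tool_pos'][:2],.16),vel=.2);st("up")
E
python3 - <<'E'
from act import *
for c,y in(((.528,-.3233),-6.9),((.5346,-.2189),-12.2),((.549,-.1076),-28.5)):
    print(np.round(manip.ik(P(c,.16),down(np.radians(y))),2), np.round(manip.ik(P(c,.16),down(np.radians(y+180))),2))
yh=np.radians(5.6)
for tilt in(-60,-45,-30,-15,0,15):
  for fl in(0,1):
    R=Ro.from_euler('z',yh)*Ro.from_euler('y',tilt,degrees=True)*Ro.from_quat(down(np.pi*fl))
    q=[]
    for th in(0,45):
        t=np.radians(th);g=np.array([-.215*np.cos(t)+.004*np.sin(t),0,.096+.215*np.sin(t)+.004*np.cos(t)])
        R=Ro.from_euler('z',yh)*Ro.from_euler('y',tilt+th,degrees=True)*Ro.from_quat(down(np.pi*fl))
        tc=np.array([.648,.224,0])+Ro.from_euler('z',yh).apply(g)-.069*R.as_matrix()[:,2]
        try:a=manip.ik(tc,R.as_quat())
        except Exception as e:a=None
        q.append(None if a is None else np.round(a,2).tolist())
    print(tilt,fl,R.as_matrix()[:,2].round(2),q)
E
```

```text
[-0.55  0.51  1.76 -0.    0.88  1.14] [-0.55  0.51  1.76 -0.    0.88 -2.  ]
[-0.39  0.45  1.85 -0.    0.84  1.39] [-0.39  0.45  1.85 -0.    0.84 -1.75]
[-0.2   0.43  1.89 -0.    0.82  1.87] [-0.2   0.43  1.89 -0.    0.82 -1.27]
-60 0 [ 0.26  0.03 -0.97] [[0.88, 0.62, 2.62, 3.89, 1.12, -1.49], [0.45, 0.08, 1.97, -0.12, 0.85, 1.99]]
-60 1 [ 0.26  0.03 -0.97] [[0.88, 0.62, 2.62, 3.89, 1.12, 1.65], [0.45, 0.08, 1.97, -0.12, 0.85, -1.15]]
-45 0 [ 0.  0. -1.] [[0.74, 0.33, 2.53, 4.03, 0.58, -1.88], [0.39, 0.21, 1.79, -0.0, 1.14, 1.87]]
-45 1 [ 0.  0. -1.] [[0.74, 0.33, 2.53, 4.03, 0.58, 1.26], [0.39, 0.21, 1.79, -0.0, 1.14, -1.27]]
-30 0 [-0.26 -0.03 -0.97] [[0.61, 0.21, 2.39, -1.29, 0.26, -2.97], [0.35, 0.35, 1.62, 0.07, 1.42, 1.81]]
-30 1 [-0.26 -0.03 -0.97] [[0.61, 0.21, 2.39, -1.29, 0.26, 0.17], [0.35, 0.35, 1.62, 0.07, 1.42, -1.33]]
-15 0 [-0.5  -0.05 -0.87] [[0.51, 0.23, 2.23, -0.24, 0.46, 2.18], [0.32, 0.5, 1.47, 0.11, 1.68, 1.78]]
-15 1 [-0.5  -0.05 -0.87] [[0.51, 0.23, 2.23, -0.24, 0.46, -0.96], [0.32, 0.5, 1.47, 0.11, 1.68, -1.36]]
0 0 [-0.7  -0.07 -0.71] [[0.43, 0.31, 2.05, -0.0, 0.77, 1.91], [0.3, 0.66, 1.33, 0.15, 1.93, 1.77]]
0 1 [-0.7  -0.07 -0.71] [[0.43, 0.31, 2.05, -0.0, 0.77, -1.23], [0.3, 0.66, 1.33, 0.15, 1.93, -1.37]]
15 0 [-0.86 -0.08 -0.5 ] [[0.38, 0.44, 1.88, 0.08, 1.07, 1.81], [0.29, 0.8, 1.22, 0.2, 2.15, 1.78]]
15 1 [-0.86 -0.08 -0.5 ] [[0.38, 0.44, 1.88, 0.08, 1.07, -1.33], [0.29, 0.8, 1.22, 0.2, 2.15, -1.36]]
```

Run:
```python
from act import *
manip.gripper_to(.065)
block((.528,-.3233),-6.9,-.1)
grab("top","top1",(330,200,470,305),5.5)
```

```text
above t 2.11 [ 0.5279 -0.324   0.1604] F [-0.1 -0.4 -0.3] gap 0.0646
low t 2.67 [ 0.528  -0.3238  0.0993] F [ 0.6 -0.1  0.1] gap 0.0649
grip t 3.16 [ 0.5283 -0.3234  0.0997] F [-1.9  0.7  5.4] gap 0.0395
pre t 3.73 [ 0.5622 -0.3222  0.0997] F [2.7 0.8 4. ] gap 0.0400
push True t 3.93 [ 0.5625 -0.3223  0.0998] F [-1.9 -0.2  5.1] gap 0.0396
board xy of tool -0.010575346346427402 -0.1000731897217992
open t 4.47 [ 0.5625 -0.3221  0.0994] F [ 0.6 -0.9 -0.4] gap 0.0650
up t 4.92 [ 0.5627 -0.3223  0.1607] F [-0.2 -0.  -0.9] gap 0.0652
```

View pics/top1.png

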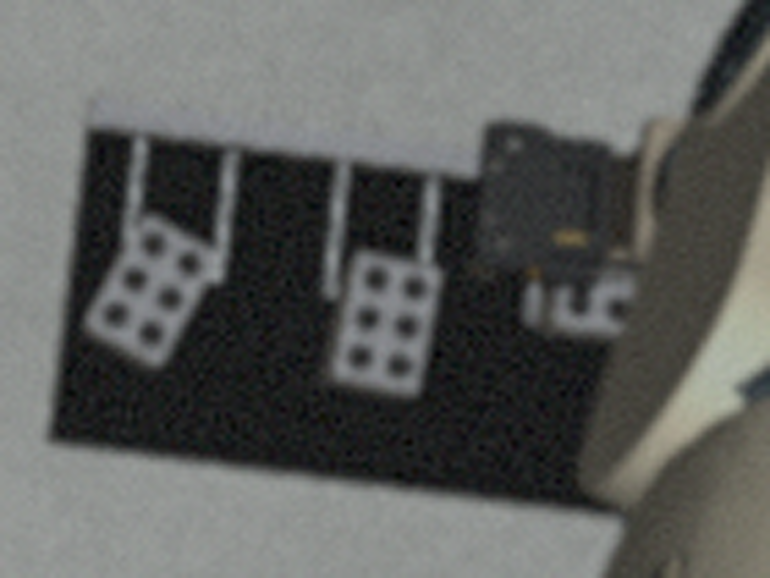

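The first push stopped at once because of static friction, leaving the block about 10 mm short of the ledge. I'll regrip it and push again with a higher force threshold.

```bash
sed -i 's/max_force=8/max_force=18/; s/manip.move_to(P(c,.16),q0)/(manip.move_to(P(c,.16),q0) if c is not None else None)/; s/manip.move_l(P(c,Z),vel=.15)/manip.move_l(P(c,Z),vel=.15)/' act.py
python3 - <<'E'
from act import *
c=manip.sense()['tool_pos'][:2];S=O-F*.1
manip.move_l(P(c,.101),vel=.15)
manip.gripper_to(.03);st("grip")
r=manip.move_l(P(S+E*.008,.101),vel=.04,max_force=18);st("push %s"%r)
d=np.array(manip.sense()['tool_pos'][:2])-O;print("board xy of tool",d@E,d@F)
manip.gripper_to(.065);st("open")
manip.move_l(P(manip.sense()['tool_pos'][:2],.16),vel=.2);st("up")
E
```

```text
grip t 6.01 [ 0.5626 -0.3222  0.1018] F [-0.2 -0.   5.7] gap 0.0397
push True t 6.41 [ 0.5745 -0.3237  0.1018] F [-2.7  0.   5. ] gap 0.0400
board xy of tool 0.0015236197815243927 -0.10002428372456036
open t 6.95 [ 0.5742 -0.3235  0.1011] F [ 0.8 -0.4 -1.1] gap 0.0650
up t 7.39 [ 0.5745 -0.3236  0.1607] F [-0.7  0.3 -0.4] gap 0.0652
```

Run:
```python
from act import *
block((.5346,-.2189),-12.2,0)
block((.549,-.1076),-28.5,.1)
yh=np.radians(5.6);manip.move_to([.44,.2,.26],(Ro.from_euler('z',yh)*Ro.from_quat(down(0))).as_quat());st("aside")
grab("top","top2",(330,200,470,305),5.5);grab("scene","scene2",(155,235,310,345),5)
```

```text
above t 7.92 [ 0.5342 -0.2182  0.1592] F [ 1.  -0.7  0.5] gap 0.0651
low t 8.47 [ 0.5349 -0.2196  0.0989] F [-0.7 -0.3 -0. ] gap 0.0651
grip t 8.97 [ 0.535  -0.2191  0.0997] F [-1.1 -0.5  5.9] gap 0.0397
pre t 9.60 [ 0.5741 -0.223   0.0997] F [ 1.1 -0.   4.7] gap 0.0402
push True t 9.84 [ 0.575  -0.2231  0.0998] F [-0.  -0.2  4.7] gap 0.0399
board xy of tool -0.010031071667985872 -5.945607227677242e-05
open t 10.38 [ 0.5746 -0.223   0.0993] F [-0.6 -0.1 -0.2] gap 0.0650
up t 10.83 [ 0.5748 -0.223   0.1605] F [ 0.2  0.4 -0.7] gap 0.0649
above t 11.43 [ 0.5488 -0.1076  0.1592] F [ 0.7 -1.3 -0.1] gap 0.0651
low t 11.98 [ 0.5492 -0.1083  0.0989] F [0.1 0.  0.4] gap 0.0653
grip t 12.47 [ 0.5494 -0.1077  0.0997] F [-0.9  0.   6.5] gap 0.0394
pre t 13.12 [ 0.5861 -0.1238  0.0997] F [ 1.1 -2.6  4.6] gap 0.0399
push True t 13.35 [ 0.5866 -0.1239  0.0998] F [-1.6 -0.5  6. ] gap 0.0399
board xy of tool -0.010397972275546744 0.09981335399632106
open t 13.89 [ 0.5866 -0.124   0.0994] F [ 0.2 -0.3  1. ] gap 0.0649
up t 14.34 [ 0.5867 -0.124   0.1604] F [-0.2 -0.9 -0.2] gap 0.0647
aside t 15.72 [0.4404 0.1995 0.2596] F [ 0.4 -0.3 -0.7] gap 0.0646
```

View pics/top2.png

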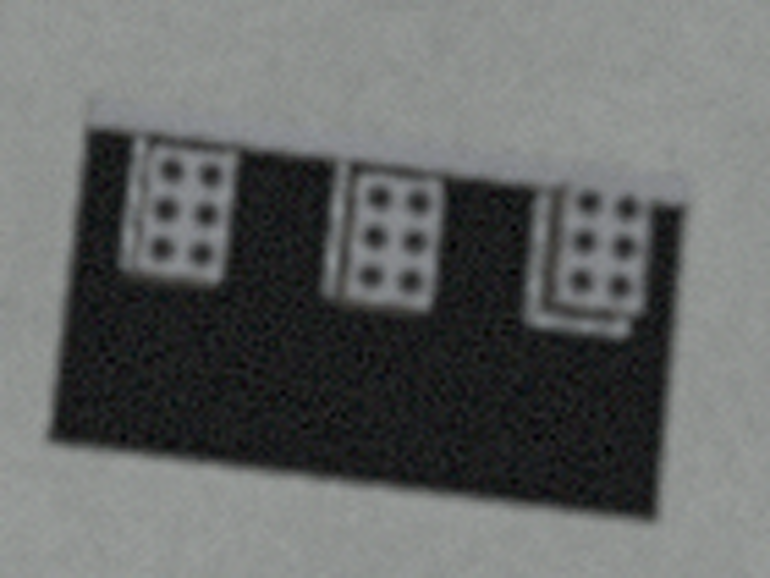

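View pics/scene2.png

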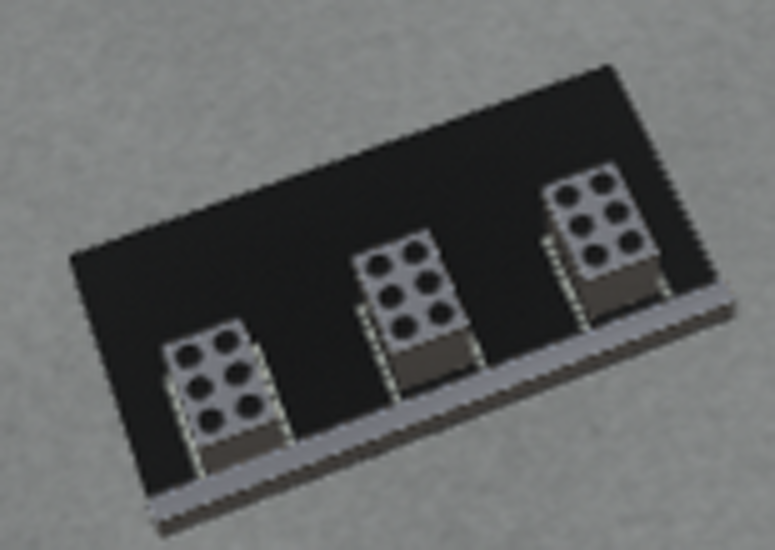

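Block 2 (top pixel right, about (600,240) in the crop) sits against the ledge. Blocks 1 and 0 stopped about 10 mm short, so I'll regrip those two and push them the way that worked for block 2.

Run:
```python
from act import *
for sl in(.1,0):
    S=O+F*sl
    manip.move_to(P(S-E*.0103,.16),down(YB))
    manip.move_l(P(S-E*.0103,.101),vel=.15)
    manip.gripper_to(.03);st("grip")
    for i in range(3):
        r=manip.move_l(P(S+E*.008,.101),vel=.04,max_force=18);st("push %s"%r)
        d=np.array(manip.sense()['tool_pos'][:2])-O;print("board xy of tool",d@E,d@F)
        if d@E>-.002: break
    manip.gripper_to(.065);st("open")
    manip.move_l(P(manip.sense()['tool_pos'][:2],.16),vel=.2)
yh=np.radians(5.6);manip.move_to([.44,.2,.26],(Ro.from_euler('z',yh)*Ro.from_quat(down(0))).as_quat());st("aside")
grab("top","top3",(330,200,470,305),5.5);grab("scene","scene3",(155,235,310,345),5)
```

```text
grip t 18.24 [ 0.5871 -0.1238  0.1017] F [-1.1  1.2  5.2] gap 0.0398
push True t 18.64 [ 0.5991 -0.1252  0.1017] F [-1.2 -0.2  6.4] gap 0.0396
board xy of tool 0.0021572284865768554 0.09994484556637867
open t 19.18 [ 0.5987 -0.1251  0.1011] F [0.2 0.  0.6] gap 0.0650
grip t 21.14 [ 0.5751 -0.2231  0.1017] F [-1.6  0.6  6.4] gap 0.0394
push True t 21.54 [ 0.587  -0.2245  0.1017] F [-1.6 -0.7  5.4] gap 0.0400
board xy of tool 0.0020576600612138888 -8.787111031396486e-05
open t 22.08 [ 0.5867 -0.2242  0.101 ] F [ 1.1  0.1 -0.1] gap 0.0646
aside t 24.21 [0.4404 0.1995 0.2598] F [ 0.3 -0.   0.6] gap 0.0650
```

View pics/top3.png

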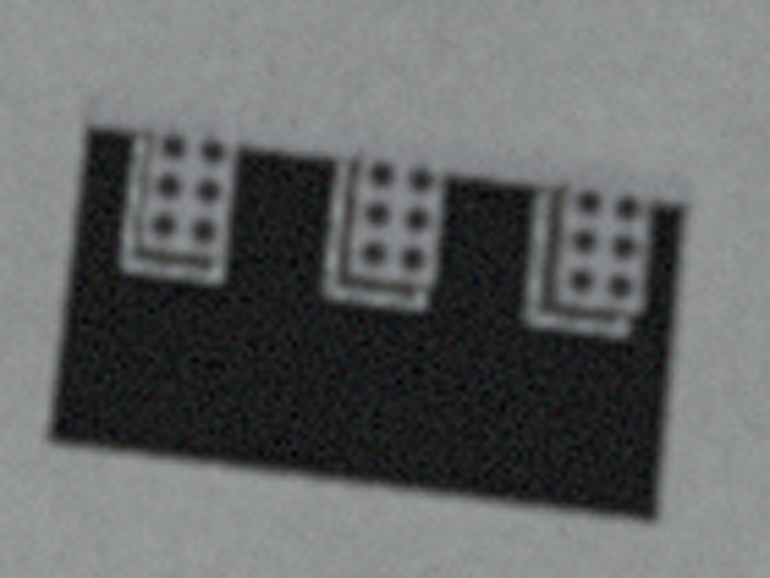

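View pics/scene3.png

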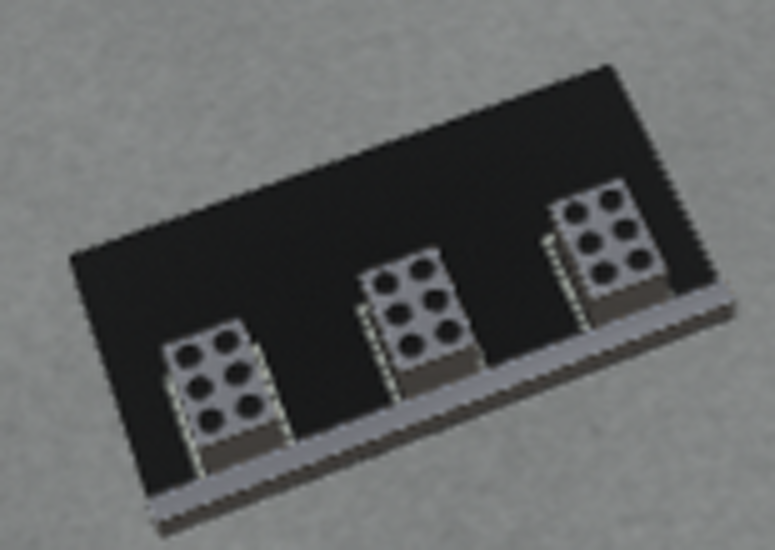

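Run:
```python
from act import *
T=[[(173,147),(214,152),(168,186),(209,190),(163,226),(204,231)],[(382,174),(422,181),(378,214),(418,220),(373,253),(413,260)],[(590,204),(629,209),(586,242),(625,247),(581,281),(620,287)]]
S=[[(575,213),(611,200),(590,243),(626,230),(603,272),(640,260)],[(386,284),(422,270),(399,314),(435,300),(411,345),(448,331)],[(189,356),(227,342),(199,387),(237,373),(211,420),(249,406)]]
for i in range(3):
    for n,A,s,o in(("top",T,5.5,(330,200)),("scene",S,5,(155,235))):
        p=ray(n,(np.array(A[i])+.5)/s-.5+o,.046)[:,:2];a=(p[[4,5]]-p[[0,1]]).mean(0)*(1 if n=="scene" else -1)
        d=p.mean(0)-O;print(n,i,(d@E*1000).round(1),(d@F*1000).round(1),np.degrees(np.arctan2(a[1],a[0])).round(1))
# tongue from initial pictures: point pairs across views
zs=lambda p,Z:ray("scene",(np.array([p])+.5)/4.5-.5+(320,160),Z)[0].round(4)
for p,Z in(((107,47),.107),((119,36),.107),((190,99),.107),((172,112),.107),((313,470),.084),((561,312),.084),((50,208),.084)): print(p,zs(p,Z))
```

```text
top 0 0.1 100.3 -7.3
scene 0 0.1 99.7 -6.6
top 1 -0.1 -0.2 -7.2
scene 1 0.2 -0.4 -6.7
top 2 -0.2 -100.3 -8.0
scene 2 0.1 -100.3 -7.3
(107, 47) [0.4081 0.1927 0.107 ]
(119, 36) [0.404  0.2042 0.107 ]
(190, 99) [0.47   0.2125 0.107 ]
(172, 112) [0.4733 0.1972 0.107 ]
(313, 470) [0.7159 0.1299 0.084 ]
(561, 312) [0.7003 0.3178 0.084 ]
(50, 208) [0.4837 0.1049 0.084 ]
```

All three blocks read within 0.5 mm and about 1° of their slots. Next is the lid: the tongue tip is at about (0.405, 0.199) with yaw 5.7°, so the grip point is at (0.435, 0.202).

```bash
cat > lid.py <<'E'
from act import *
yh=np.radians(5.7);RZ=Ro.from_euler('z',yh);G0=np.array([.4349,.202,.100]);H=G0+RZ.apply([.215,0,-.004])
def pose(th):
    t=np.radians(th);g=H+RZ.apply([-.215*np.cos(t)+.004*np.sin(t),0,.215*np.sin(t)+.004*np.cos(t)])
    R=RZ*Ro.from_euler('y',th,degrees=True)*Ro.from_quat(down(0))
    return g-.069*R.as_matrix()[:,2],R.as_quat()
E
python3 - <<'E'
from lid import *
p,q=pose(0)
manip.move_to(p+[0,0,.05],q);st("above")
manip.move_l(p,q,vel=.12,max_force=10);st("down")
manip.gripper_to(0.004);st("grip")
grab("scene","lid0",(300,100,460,290),3)
E
```

```text
above t 24.60 [0.4343 0.2012 0.2182] F [ 0.1 -0.4  0.2] gap 0.0650
down t 25.17 [0.4355 0.2022 0.1698] F [0.1 0.8 1.1] gap 0.0649
grip t 26.02 [0.4349 0.203  0.1691] F [-1.6  7.5 -0.4] gap 0.0115
```

View pics/lid0.png

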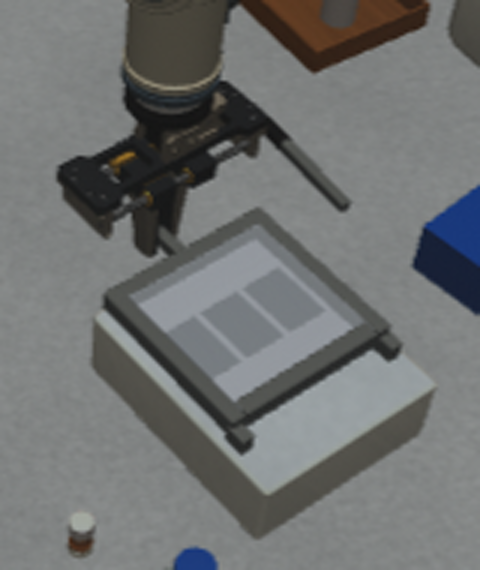

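The fingers hold the tongue: the gap reads 11.5 mm, and the picture shows them around it at about (160,235). I'll raise the lid along the arc, with y shifted 1 mm to relieve the side load.

```bash
sed -i 's/.4349,.202,.100/.4349,.203,.100/' lid.py
python3 - <<'E'
from lid import *
for th in(9,18,27,36,45):
    p,q=pose(th);manip.move_l(p,q,vel=.06);st(str(th))
s=manip.sense();R=Ro.from_quat(s['eef_rot']);z=R.as_matrix()[:,2];g=np.array(s['tool_pos'])+.069*z
v=RZ.inv().apply(g-H);print("tool tilt",np.degrees(np.arctan2(-RZ.inv().apply(z)[0],-z[2])),"arm angle",np.degrees(np.arctan2(v[2],-v[0])-np.arctan2(.004,.215)),np.hypot(v[0],v[2]),"expect .2150")
grab("scene","lid1",(280,80,480,290),2.8);grab("top","lid2",(170,150,330,320),3.5)
E
```

```text
9 t 26.81 [0.4487 0.2045 0.2013] F [-0.2  1.9 -2.4] gap 0.0115
18 t 27.55 [0.4676 0.2063 0.2315] F [-1.2  3.  -3.3] gap 0.0121
27 t 28.29 [0.491  0.2085 0.2583] F [-0.8  1.3 -3.1] gap 0.0120
36 t 29.03 [0.5183 0.2111 0.2811] F [-0.9 -1.5 -3.2] gap 0.0119
45 t 29.77 [0.5489 0.214  0.2993] F [ 0.2 -4.9 -4. ] gap 0.0119
tool tilt 44.93959959164932 arm angle 44.921329657372766 0.2148078073762576 expect .2150
```

View pics/lid1.png

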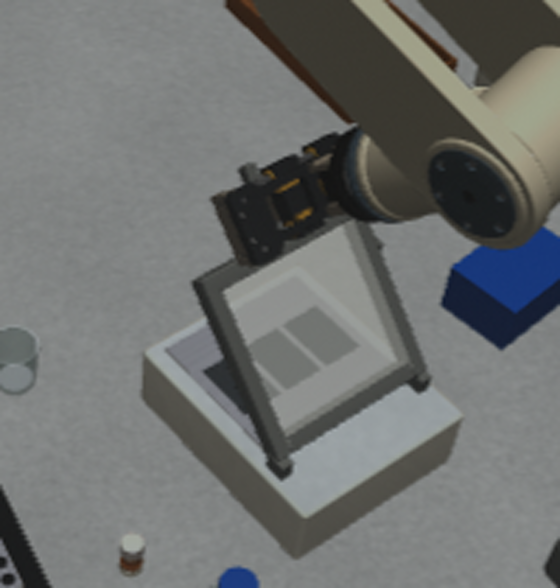

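View pics/lid2.png

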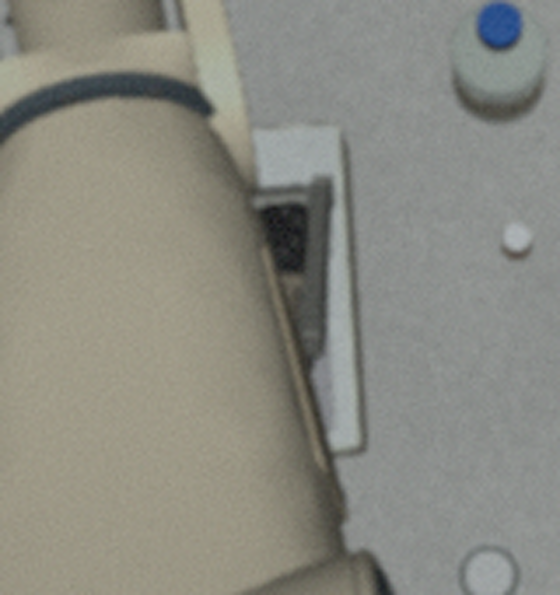

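View pics/lid2_raw.png

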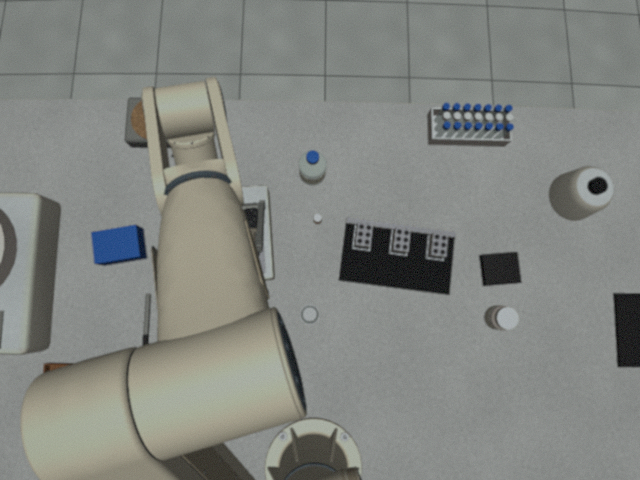

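Run:
```python
from lid import *
w=ray("scene",(np.array([(68,178)])+.5)/4.5-.5+(320,160),.107)[0];l=RZ.inv().apply(w-H);print("corner local",l.round(4))
print("obs",(np.array((197,285))+.5)/2.8-.5+(280,80))
for th in(0,40,43,45,47,50):
    t=np.radians(th);r=[l[0]*np.cos(t)+l[2]*np.sin(t),l[1],-l[0]*np.sin(t)+l[2]*np.cos(t)]
    print(th,proj("scene",H+RZ.apply(r))[0].round(1))
```

```text
corner local [-0.1733 -0.0923  0.011 ]
obs [350.03571429 181.46428571]
0 [334.7 199.2]
40 [348.6 181.9]
43 [350.4 181.7]
45 [351.7 181.6]
47 [353.1 181.7]
50 [355.1 181.9]
```

The arm geometry gives 44.9° and a coarse single-corner image check gives about 43° ± 2°. The bystanders and the block row are unchanged in the top view, so I'm handing in while still holding the lid.

Run:
```python
from lid import *
manip.pause(.3);st("hold");manip.hand_in()
```

```text
hold t 30.18 [0.5489 0.214  0.2995] F [ 1.8 -4.5 -5.1] gap 0.0117
the job is handed in; nothing more can be done
```

The three blocks are in their outlines against the ledge and released. The heater lid is held open at about 45° by its tongue, and I handed the job in at 30.2 s of the 69 s allowed.

- **Blocks:** The first push on each stopped about 10 mm short, because starting to slide tripped the force stop. I regripped each block and pushed it again until it met the ledge. Both cameras then put every block within about 0.4 mm of its slot and about 1° of the board's direction.
- **Lid:** The arm's own position and tilt give 44.9°. A rough one-pixel check on a lid corner in the scene image gave about 43° (± 2°), and I trusted the arm's figure. The fingers still held the tongue at hand-in, with a gap of about 12 mm and forces around 5 N.
- **Other things on the bench:** After the lift, the beaker, vial, bottle, jar, slide box, blue box and the block row looked unmoved in the top view. I compared those by eye and did not measure them. The arm hid part of the marker.

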